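# Push the butter dish and the tea tin back into their corner

### The arm

A 7-joint arm with a two-finger parallel gripper is mounted at the origin on the work surface. World frame = base frame: x ahead of the robot, y to its left, z up, the work surface at z = 0. Lengths are in m, angles in rad, forces in N, time in s.
With the tool pointing down it reaches from about 0.4 to 0.85 m from the base axis. Payload 10.4 kg.
Tool frame: the origin (TCP) lies at the very end of the fingers, on their centre line; the grasp point (between the pads) lies 19 mm behind it; z points along the fingers, y is the line along which they close (so a half turn about z gives the same grasp; the last joint's range is limited). The gripper opens to 87 mm and grips with 3 to 60 N. Pads are 19 mm wide; open, the fingers measure 117 mm over their backs; the gripper's body (75 mm by 190 mm) begins 51 mm behind the grasp point.
Start: joints at [-1.32, 0.332, -0.065, 1.46, 0.022, 1.35, -0.088], TCP at [0.169, 0.602, 0.223] pointing down, gripper open.
Joint ranges: [-2.6, 2.6], [-0.5, 2.12], [-1.47, 1.34], [0.16, 2.42], [-1.27, 4.41], [0.06, 2.06], [-2.6, 2.6]. Speed limits (rad/s): [2.22, 2.22, 2.79, 2.79, 3.14, 3.14, 3.14].

### API

Orientations are given as a unit quaternion [x, y, z, w].
In Python, from bench import r gives the robot as it stands.
- The arm moves only by the tool shift_gripper, called after "Emit:" as name([rows], argument=value, ...), one row to a line, values as JSON. Schema: {"type":"object","properties":{"offsets":{"type":"array","items":{"type":"object","properties":{"d":{"type":"array","items":{"type":"number"},"minItems":3,"maxItems":3},"spin":{"type":"number"},"finger_gap":{"type":"number"}},"additionalProperties":false,"required":["finger_gap"]},"minItems":1,"maxItems":12},"clamp_n":{"type":"number"},"only":{"type":"string"},"quiet":{"type":"boolean"},"lines":{"type":"string"}},"required":["offsets"],"additionalProperties":false}. offsets is a list of rows, 1 to 12 of them, each an object with the fields d (a list: dx, dy, dz in m), spin (a turn about the tool's z in rad), finger_gap (the finger opening in m); a field left out counts as zero (the opening has to be given); each row is the pose to reach, as a shift and turn from the pose commanded when the call began, along the tool's axes at that moment; what a row does not reach only later rows make up. A row lasts 1/10 s, in which the tool goes at most 0.05 m and 0.15 rad, less where a joint would pass 70% of its speed; a pose out of reach is approached as far as the arm can. The fingers move at their own pace and stop on an object; clamp_n is the grip in N (left out, the last holds). Time passes only in rows, so rows that do not move let the fingers close. The tool returns the time, the measured TCP pose, the force, the opening and the grip force at its end. only (a regular expression) keeps the lines of the reply that match it, lines (a string "A,B") keeps lines A to B, and quiet returns only ok. Input that does not fit is refused with a message, and nothing moves.
- r.read_state(): the state, without advancing time (a new reading comes with each control period).
- r.camera(name): name is "scene" or "top" or "wrist"; returns a dict with "img" (384x512x3 uint8, red, green, blue), "fx", "fy", "cx", "cy" (pixels), "pose" (4x4, takes a point from camera to world coordinates). Camera axes: x right, y down, z forward; pixel columns grow to the right and rows downward; lengths in m; the calibration is good to about 2 mm. A picture is of the moment at which its call begins. There is no depth.
- r.close_job(): hands the job in; it is judged then, once.
Trained networks look in the newest picture that a camera, given by its name, has taken for a name from the list of things; names that differ only in an ending like _2 or _b are one class to them, and where a whole thing is asked for, a point or a joint stands for the part that bears it (a point fixed in the world has none). Each returns a list of dicts, best first, with "p" (0 to 1); they miss things now and then, are a little off and sometimes report something else, mostly with a low value. They report only what shows in the picture. A call takes as long as a camera call.
- r.recognise(camera, label): "position" ([column, row] as shares, 0 to 1, of the picture: columns of its width, rows of its height, amid what is visible of it).
- r.regions_of(camera, label): "pixels" (384x512 bool, what is visible of it) and "position" ([column, row] as shares, 0 to 1, of the picture: columns of its width, rows of its height, amid what is visible of it).
The state is a dict: "time": time; "joint_positions": joint angles; "joint_vel": joint speeds; "joint_torque": joint torques, N m; "ee_pos": TCP position; "eef_rot": TCP orientation; "ft_force": force on the tool from outside, world axes, zero at the start; "torque": the same for the moment, N m; "width": finger opening in m; "grip_force": force on a finger pad.
Only numpy, scipy, OpenCV 4.12 (cv2) and the standard library are available. Lean on these libraries where they do the work, as an engineer would, in place of code of your own. Each camera call takes 0.05 s, during which the arm holds its last target. There are 200 camera calls.

### The job

Tidy the breakfast things into the wooden corner rail by pushing them along the counter, never lifting or tipping them, never touching the knob on the butter dish, and leaving the soap bottle, beaker and pepper mill where they stand. First push the butter dish fully home into the corner, its long side flat against the long back rail and its end against the short end stop, and let it come to rest. Then push the red tea tin flat against the back rail and along it until it stands snug against the butter dish, with the dish still home.

Things in the scene. Friction and masses are not known exactly. Their poses are not given: they have to be found in the camera images.
- rail: L-shaped wooden stop rail fixed to the counter, 18 mm thick, 35 mm high, open towards the robot. Origin: its inside corner at counter level. Long back rail: inner face is the plane x = 0, y = 0 to 500 mm, wood on the +x side (+x points away from the robot). Short end stop: inner face is the plane y = 0, x = -140 to 0 mm, wood on the -y side. Place and yaw vary.
- butter_dish: closed butter dish, white base, blue lid fixed to it, 105 (x) by 165 (y) by 50 mm high, flat upright sides, about 0.65 kg, too wide to grip; slides at a few N, and 10 to 20 N against a stop squares it up. Origin: centre of underside. Starts some cm off back rail and end stop, within 0.3 rad of the rail's axes. Home: x = -52.5, y = +82.5 mm in the rail's frame, square to it.
- knob: small round white knob, 24 mm across, on the middle of the butter dish's lid, from 50 to 68 mm above the counter. Not to be touched. Origin: centre of its foot, 50 mm above the dish's origin.
- tea_tin: red tea tin, steel lid, 92 by 92 mm, 58 mm high, flat upright sides, about 0.4 kg, too wide to grip; slides like the dish. Origin: centre of underside. Starts on the +y side of the dish, some cm off the back rail, within 0.3 rad of the rail's axes. In place: x = -46 mm in the rail's frame, 128.5 mm in +y from the dish's origin, square to the rail.
- soap: bystander: green soap bottle, 60 mm across, 165 mm high. Origin: centre of its underside.
- beaker: bystander: open yellow beaker, 70 mm across, 100 mm high. Origin: centre of its underside.
- mill: bystander: dark wooden pepper mill, 54 mm across, 152 mm high. Origin: centre of its underside. The bystanders stand in varying order outside the end stop, between it and the robot, and behind the back rail.

How it is judged:
On the way, in this order (a step that is already met when the one before it is completed fails the run):
1. the butter dish is home in the corner and at rest, the tea tin not yet beside it (x of butter_dish in the frame of rail between -0.0575 and -0.0495 m and y of butter_dish in the frame of rail between 0.0795 and 0.0885 m and angle between the x axis of butter_dish and the x axis of rail, either way round below 0.06 rad and linear speed of butter_dish below 0.01 m/s and horizontal distance between tea_tin and butter_dish above 0.14 m), for 0.2 s.
2. the tea tin is flat against the back rail and snug beside the dish, which is still home (x of butter_dish in the frame of rail between -0.0575 and -0.0495 m and y of butter_dish in the frame of rail between 0.0795 and 0.0885 m and angle between the x axis of each of butter_dish, tea_tin and the x axis of rail, either way round below 0.06 rad and x of tea_tin in the frame of rail between -0.051 and -0.043 m and y of tea_tin in the frame of butter_dish between 0.124 and 0.1355 m), for 0.2 s.
At the end, for the whole second after the job is handed in: butter dish within 5 mm of the back rail and within 6 mm of the end stop, tea tin within 5 mm of the back rail and within 7 mm of the dish, both square to the rail within 0.06 rad (3.4 degrees) and at rest (all of step 2 and linear speed of each of butter_dish, tea_tin below 0.01 m/s); the robot touches nothing.
It fails at once if the butter dish or the tea tin is lifted (by more than 8 mm) or tipped (by more than 0.15 rad) (height (world z) of any of butter_dish, tea_tin above 0.008 m or angle between any of butter_dish, tea_tin's own z axis and vertical above 0.15 rad).
It fails at once if the knob of the butter dish is touched (contact force between knob and anything else above 0.5 N).
It fails at once if a bystander is moved by more than 15 mm or tipped (distance of any of soap, beaker, mill from where it was at the start of the episode above 0.015 m or angle between any of soap, beaker, mill's own z axis and vertical above 0.2 rad).
It also fails if it takes over 70 s, if anything falls off the work surface, if the arm or the gripper's body presses on something with over 40 N, if the wrist force passes 120 N, or if a joint passes its speed limit or range.

## Working session

There is one attempt and no reset: what is moved stays moved. The work goes in short steps, Python scripts to look and compute and a tool call to move; the robot and the scene stay as the last step left them, time stands still between calls to the robot, and variables do not carry over. Pictures are saved under pics/ and viewed, at most 10 in all, crops included, and the job is handed in when it is done.

```bash
mkdir -p pics; ls
```

Create h.py:
```python
import numpy as np, cv2
from bench import r
def save(c,n): cv2.imwrite(f'pics/{n}.png',cv2.cvtColor(c['img'],cv2.COLOR_RGB2BGR))
def ray(c,u,v):
    P=np.array(c['pose']); d=P[:3,:3]@np.array([(u-c['cx'])/c['fx'],(v-c['cy'])/c['fy'],1]); return P[:3,3],d
def at(c,u,v,z):
    o,d=ray(c,u,v); return o+d*(z-o[2])/d[2]
def tri(rays):
    A=np.zeros((3,3));b=np.zeros(3)
    for o,d in rays:
        d=d/np.linalg.norm(d);M=np.eye(3)-np.outer(d,d);A+=M;b+=M@o
    return np.linalg.solve(A,b)
```

Run:
```python
from h import *
s=r.read_state(); print(s['time'],s['ee_pos'],s['eef_rot'],s['ft_force'])
cs={n:r.camera(n) for n in('top','scene')}
np.set_printoptions(precision=3,suppress=True)
for n,c in cs.items():
    save(c,n+'0'); print(n,c['fx'],c['cx'],c['cy']); print(np.array(c['pose']))
pos={}
for l in('rail','butter_dish','knob','tea_tin','soap','beaker','mill'):
    rs=[]
    for n,c in cs.items():
        q=r.regions_of(n,l)
        if q:
            u,v=q[0]['position'][0]*512,q[0]['position'][1]*384; print(l,n,round(q[0]['p'],2),round(u),round(v),q[0]['pixels'].sum()); rs.append(ray(c,u,v))
            np.save(f'pics/{n}_{l}.npy',q[0]['pixels'])
    if len(rs)==2: print(l,tri(rs))
im=np.hstack([cs['top']['img']]);
```

```text
pics
0.0 [0.1688882  0.6013457  0.22176254] [ 1.36467990e-01  9.90644232e-01 -6.98668570e-04 -6.71221418e-05] [-0.62337155 -0.48508631 -0.56242854]
top 391.95990471004023 262.6524385312699 193.38963790350832
[[ 0.022 -0.994  0.109  0.448]
 [-0.999 -0.024 -0.022 -0.039]
 [ 0.025 -0.108 -0.994  0.872]
 [ 0.     0.     0.     1.   ]]
scene 477.29679293817594 246.6052299613881 193.2033272854666
[[-0.312  0.704 -0.637  1.129]
 [ 0.95   0.239 -0.201  0.154]
 [ 0.011 -0.668 -0.744  0.75 ]
 [ 0.     0.     0.     1.   ]]
rail top 0.72 276 148 3154
rail scene 0.95 257 252 5079
rail [ 0.636 -0.034  0.013]
butter_dish top 0.68 270 213 3844
butter_dish scene 0.7 258 251 4953
butter_dish [ 0.504 -0.049 -0.179]
knob top 0.54 274 206 98
knob scene 0.51 229 172 107
knob [ 0.509 -0.079  0.076]
tea_tin top 0.81 155 216 2086
tea_tin scene 0.76 352 206 2614
tea_tin [0.485 0.168 0.038]
soap top 0.94 367 283 1147
soap scene 0.73 172 109 1604
soap [ 0.359 -0.27   0.073]
beaker top 0.62 240 115 1099
beaker scene 0.97 227 260 2087
beaker [ 0.702 -0.009  0.07 ]
mill top 0.94 395 187 995
mill scene 0.83 100 160 1541
mill [ 0.556 -0.335  0.071]
```

View pics/top0.png

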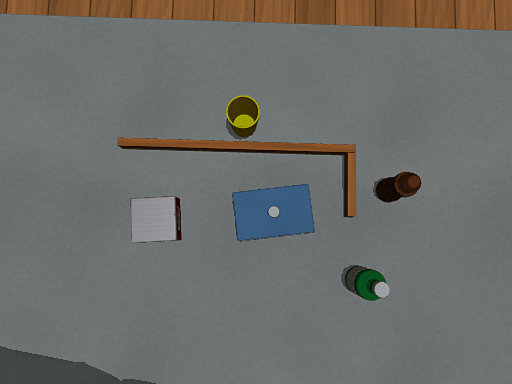

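View pics/scene0.png

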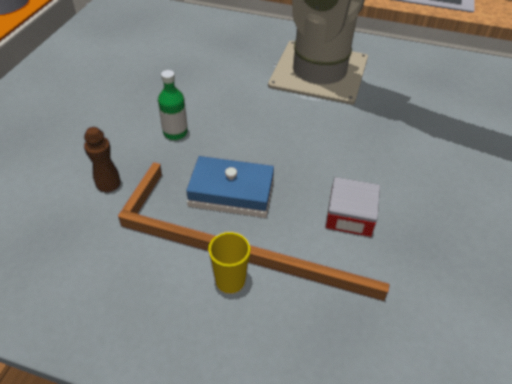

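The top view shows the rail corner at about (348,150), with the back rail running left to (118,143) and the end stop going down to (350,216). The dish lid is centred at (274,212), the tin lid at (154,219), the soap at (367,283), the mill at (395,187) and the beaker at (243,115), behind the rail. The scene view agrees: dish at (231,185), tin at (354,205).

Add to h.py:
```python
np.set_printoptions(precision=4,suppress=True)
def masks(c):
    im=c['img'].astype(int); R,G,B=im[...,0],im[...,1],im[...,2]
    hsv=cv2.cvtColor(c['img'],cv2.COLOR_RGB2HSV); H,S,V=[hsv[...,i].astype(int) for i in range(3)]
    return dict(blue=(B-R>45)&(S>100), wood=(H<15)&(S>140)&(V>70))
def big(m):
    n,l,st,_=cv2.connectedComponentsWithStats(m.astype(np.uint8)); i=1+np.argmax(st[1:,4]); return (l==i)
def rect(c,m,z):
    k=cv2.findContours(m.astype(np.uint8),cv2.RETR_EXTERNAL,cv2.CHAIN_APPROX_NONE)[0]; k=max(k,key=cv2.contourArea)
    k=cv2.convexHull(k)[:,0]
    w=np.array([at(c,u,v,z)[:2] for u,v in k],np.float32)
    (x,y),(a,b),t=cv2.minAreaRect(w); t=np.deg2rad(t); t=(t+np.pi/4)%(np.pi/2)-np.pi/4
    return np.array([x,y]),(a,b),t
def railpose(c,m):  # top view: lower edge of back rail, left edge of end stop, both at z=0
    v,u=np.where(m); u0,u1,v1=u.min(),u.max(),v.max()
    vt=v[u<u1-20].max()
    L=[(uu,v[u==uu].max()+.5) for uu in range(u0+10,u1-25)]
    E=[(u[v==vv].min()-.5,vv) for vv in range(vt+8,v1-4)]
    f=lambda P:cv2.fitLine(np.array([at(c,a,b,0)[:2] for a,b in P],np.float32),cv2.DIST_HUBER,0,.01,.01).ravel()
    a,b=f(L),f(E)
    s=np.linalg.solve(np.c_[a[:2],-b[:2]],b[2:]-a[2:]); o=a[2:]+s[0]*a[:2]
    d=a[:2]*np.sign(a[1]); th=np.arctan2(-d[0],d[1])   # rail y axis -> yaw
    e=b[:2]*np.sign(b[0]); return o,th,np.arctan2(e[1],e[0])
def tolocal(o,th,p):
    c,s=np.cos(th),np.sin(th); return np.array([[c,s],[-s,c]])@(np.asarray(p)-o)
```

Run:
```python
from h import *
c=r.camera('top'); s=r.camera('scene'); m=masks(c); 
w=m['wood'].copy(); w[:100]=0; w[:,370:]=0; w=big(w)
o,th,th2=railpose(c,w); print('rail',o,th,th2)
p,sz,t=rect(c,big(m['blue']),.05); print('dish',p,sz,t,'rail frame',tolocal(o,th,p),t-th)
tt=np.load('pics/top_tea_tin.npy'); hs=cv2.cvtColor(c['img'],cv2.COLOR_RGB2HSV)
g=tt&(hs[...,1]<70); p,sz,t=rect(c,big(g),.058); print('tin',p,sz,t,tolocal(o,th,p),t-th)
p,sz,t=rect(c,tt,.058); print('tin all',p,sz,t)
# heights from lid centres in two views (diagonal crossing of quads)
def cen(m):
    k=max(cv2.findContours(m.astype(np.uint8),0,2)[0],key=cv2.contourArea); k=cv2.convexHull(k)
    q=cv2.approxPolyN(k,4)[0].astype(float); h=[np.r_[x,1] for x in q]
    x=np.cross(np.cross(h[0],h[2]),np.cross(h[1],h[3])); return x[:2]/x[2]
hs2=cv2.cvtColor(s['img'],cv2.COLOR_RGB2HSV); t2=np.load('pics/scene_tea_tin.npy')
V=hs2[...,2]
g2=big(t2&(hs2[...,1]<70)); print('tin lid',cen(g),cen(g2),tri([ray(c,*cen(big(g))),ray(s,*cen(g2))]))
kt=[r.recognise(n,'knob')[0]['position'] for n in('top','scene')]
print('knob',tri([ray(k,q[0]*512,q[1]*384) for k,q in zip((c,s),kt)]))
for l,z in(('soap',.165),('mill',.152),('beaker',.1)):
    q=np.load(f'pics/top_{l}.npy'); v,u=np.where(q); print(l,at(c,u.min(),v.min(),0)[:2],at(c,u.max(),v.max(),0)[:2])
```

```text
rail [ 0.6427 -0.2496] -0.0034784833 -0.0017938562
dish [ 0.4991 -0.0796] (0.10108044743537903, 0.1611611694097519) 0.1393678803757542 rail frame [-0.1442  0.1695] 0.142846363672685
tin [0.4791 0.1667] (0.09017042815685272, 0.0917542427778244) 0.07483088182386188 [-0.1651  0.4157] 0.07830936512079267
tin all [0.4796 0.1633] (0.09033172577619553, 0.09885857999324799) 0.061463689847994774
tin lid [153.5 218.5] [357.5552 202.1133] [0.4789 0.1735 0.0448]Traceback (most recent call last):
  File "<stdin>", line 17, in <module>
IndexError: list index out of range
```

Emit:
shift_gripper([
  {"d":[-0.18, -0.13, 0], "spin":-0.27, "finger_gap":0.087},
  {"d":[-0.366, -0.263, 0], "spin":-0.274, "finger_gap":0.087},
  {"d":[-0.366, -0.263, 0], "spin":-0.274, "finger_gap":0.087},
  {"d":[-0.366, -0.263, 0], "spin":-0.274, "finger_gap":0.087},
  {"d":[-0.366, -0.263, 0], "spin":-0.274, "finger_gap":0.087},
  {"d":[-0.366, -0.263, 0], "spin":-0.274, "finger_gap":0.087},
  {"d":[-0.366, -0.263, 0], "spin":-0.274, "finger_gap":0.087},
  {"d":[-0.366, -0.263, 0], "spin":-0.274, "finger_gap":0.087},
  {"d":[-0.366, -0.263, 0], "spin":-0.274, "finger_gap":0.087},
  {"d":[-0.366, -0.263, 0], "spin":-0.274, "finger_gap":0.087},
  {"d":[-0.366, -0.263, 0], "spin":-0.274, "finger_gap":0.087},
  {"d":[-0.366, -0.263, 0], "spin":-0.274, "finger_gap":0.087},
])

```text
time: 2.15
ee_pos: [0.4496, 0.2506, 0.2225]
eef_rot: [-0.001, 1.0, 0.0, -0.0]
ft_force: [-1.0, 1.3, 0.0]
width: 0.0873
grip_force: 0.0
```

Emit:
shift_gripper([
  {"d":[0.04, -0.05, 0], "finger_gap":0.087},
  {"d":[0.04, -0.33, 0], "finger_gap":0.087},
  {"d":[0.04, -0.33, 0], "finger_gap":0.087},
  {"d":[0.04, -0.33, 0], "finger_gap":0.087},
  {"d":[0.04, -0.33, 0], "finger_gap":0.087},
  {"d":[0.04, -0.33, 0], "finger_gap":0.087},
  {"d":[0.04, -0.33, 0], "finger_gap":0.087},
  {"d":[0.04, -0.33, 0], "finger_gap":0.087},
  {"d":[0.04, -0.33, 0], "finger_gap":0.087},
])

```text
time: 3.05
ee_pos: [0.4104, -0.0796, 0.2227]
eef_rot: [-0.0, 1.0, 0.0, 0.0]
ft_force: [0.4, 0.5, -0.2]
width: 0.0868
grip_force: 0.0
```

Run:
```python
from h import *
c=r.camera('top'); save(c,'t1'); w=r.camera('wrist'); save(w,'w1')
m=masks(c); p,sz,t=rect(c,big(m['blue']),.05); print(p,sz,t)
m=masks(w); p,sz,t=rect(w,big(m['blue']),.05); print('wrist',p,sz,t)
cv2.imwrite('pics/b1.png',cv2.cvtColor(np.hstack([cv2.resize(x['img'],(400,300)) for x in(c,w)]),cv2.COLOR_RGB2BGR))
```

```text
[ 0.5046 -0.079 ] (0.09062520414590836, 0.1611345112323761) 0.1456847986128813
wrist [ 0.4824 -0.0808] (0.07089436799287796, 0.16043776273727417) 0.1278454975376878
```

View pics/b1.png

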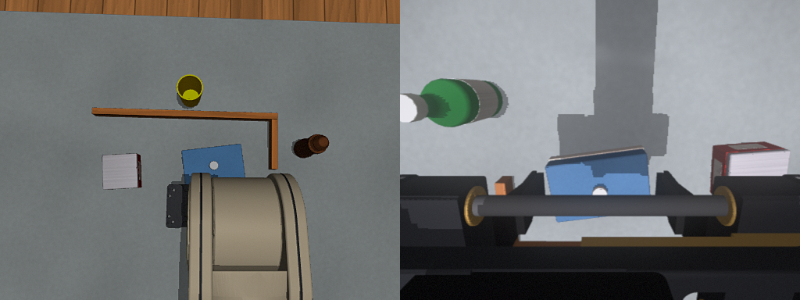

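Left (top view): the arm hangs over the dish, whose knob is at (214,165). Right (wrist view): the dish's robot-side edge runs from (548,158) to (648,150), and the fingers at (510,200) and (690,200) bracket it. I'll lower behind the dish.

Emit:
shift_gripper([
  {"d":[0.005, 0, 0.05], "finger_gap":0.087},
  {"d":[0.005, 0, 0.1], "finger_gap":0.087},
  {"d":[0.005, 0, 0.15], "finger_gap":0.087},
  {"d":[0.005, 0, 0.18], "finger_gap":0.087},
  {"d":[0.005, 0, 0.2], "finger_gap":0.087},
  {"d":[0.005, 0, 0.2], "finger_gap":0.087},
])

```text
time: 3.75
ee_pos: [0.4034, -0.079, 0.0203]
eef_rot: [-0.002, 1.0, -0.001, -0.003]
ft_force: [0.0, 1.0, -0.3]
width: 0.0869
grip_force: 0.0
```

Emit:
shift_gripper([
  {"d":[-0.01, 0, 0], "finger_gap":0.087},
  {"d":[-0.02, 0, 0], "finger_gap":0.087},
  {"d":[-0.03, 0, 0], "finger_gap":0.087},
  {"d":[-0.04, 0, 0], "finger_gap":0.087},
  {"d":[-0.05, 0, 0], "finger_gap":0.087},
  {"d":[-0.06, 0, 0], "finger_gap":0.087},
  {"d":[-0.07, 0, 0], "finger_gap":0.087},
])

```text
time: 4.45
ee_pos: [0.4757, -0.0807, 0.0225]
eef_rot: [0.0, 1.0, 0.0, -0.0]
ft_force: [-6.2, 0.4, 3.7]
width: 0.0867
grip_force: 2.7
```

Emit:
shift_gripper([
  {"d":[-0.01, 0, 0], "finger_gap":0.087},
  {"d":[-0.02, 0, 0], "finger_gap":0.087},
  {"d":[-0.03, 0, 0], "finger_gap":0.087},
  {"d":[-0.038, 0, 0], "finger_gap":0.087},
  {"d":[-0.044, 0, 0], "finger_gap":0.087},
  {"d":[-0.044, 0, 0], "finger_gap":0.087},
])

```text
time: 5.05
ee_pos: [0.5199, -0.0804, 0.0224]
eef_rot: [-0.0, 1.0, -0.0, -0.0]
ft_force: [-3.2, 0.1, -0.2]
width: 0.0871
grip_force: 0.6
```

Emit:
shift_gripper([
  {"d":[-0.002, 0, 0], "finger_gap":0.087},
  {"d":[-0.004, 0, 0], "finger_gap":0.087},
  {"d":[-0.006, 0, 0], "finger_gap":0.087},
  {"d":[-0.008, 0, 0], "finger_gap":0.087},
  {"d":[-0.008, 0, 0], "finger_gap":0.087},
])

```text
time: 5.55
ee_pos: [0.5201, -0.0807, 0.0209]
eef_rot: [0.001, 1.0, 0.001, -0.007]
ft_force: [-33.2, 3.0, 23.3]
width: 0.0872
grip_force: 16.8
```

Run:
```python
from h import *
print(r.read_state()['ft_force'])
c=r.camera('top'); save(c,'t2'); w=r.camera('wrist'); 
cv2.imwrite('pics/b2.png',cv2.cvtColor(np.hstack([cv2.resize(x['img'],(400,300)) for x in(c,w)]),cv2.COLOR_RGB2BGR))
```

```text
[-33.1667   3.0341  23.2552]
```

View pics/b2.png

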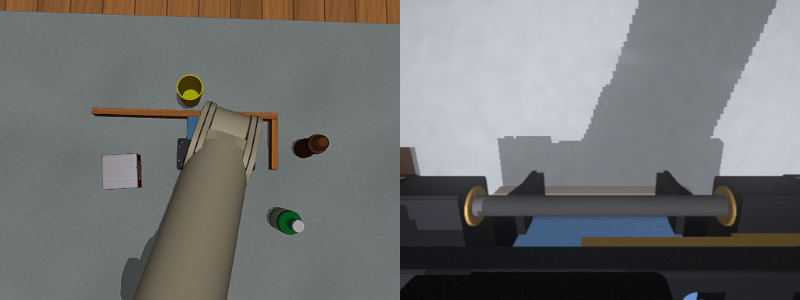

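The top view shows the dish now up by the back rail at about (195,125). The wrist view shows both fingers on its long side. I'll back off and rise, then go to the +y end with the fingers closed.

Emit:
shift_gripper([
  {"d":[0.02, 0, 0], "finger_gap":0.087},
  {"d":[0.04, 0, 0], "finger_gap":0.087},
  {"d":[0.04, 0, -0.05], "finger_gap":0.04},
  {"d":[0.04, 0, -0.1], "finger_gap":0},
  {"d":[0.04, 0.03, -0.13], "finger_gap":0},
  {"d":[0.04, 0.08, -0.13], "finger_gap":0},
  {"d":[0.0, 0.12, -0.13], "finger_gap":0},
  {"d":[-0.04, 0.14, -0.13], "finger_gap":0},
  {"d":[-0.06, 0.14, -0.13], "finger_gap":0},
  {"d":[-0.06, 0.14, -0.13], "finger_gap":0},
], clamp_n=20)

```text
time: 6.65
ee_pos: [0.5899, 0.0607, 0.1522]
eef_rot: [-0.001, 1.0, -0.001, 0.001]
ft_force: [-1.0, 0.1, 0.8]
width: 0.0315
grip_force: 0.0
```

Run:
```python
from h import *
c=r.camera('top'); save(c,'t3'); m=masks(c)
w=m['wood'].copy(); w[:100]=0; w[:,370:]=0
p,sz,t=rect(c,big(m['blue']),.05); print(p,sz,t,tolocal(np.array([.6427,-.2496]),-.0035,p))
for l in('beaker',):
    q=r.regions_of('top',l)[0]['pixels'];v,u=np.where(q); print(u.min(),u.max(),v.min(),v.max(),at(c,u.mean(),v.max(),0),at(c,u.mean(),v.min(),.1))
w=r.camera('wrist')
cv2.imwrite('pics/b3.png',cv2.cvtColor(np.hstack([cv2.resize(x['img'],(400,300)) for x in(c,w)]),cv2.COLOR_RGB2BGR))
```

```text
[ 0.5823 -0.0866] (0.15924949944019318, 0.10102805495262146) -0.0028860676733186708 [-0.061   0.1628]
226 259 95 130 [ 0.687  -0.0096  0.    ] [ 0.7325 -0.0109  0.1   ]
```

View pics/b3.png

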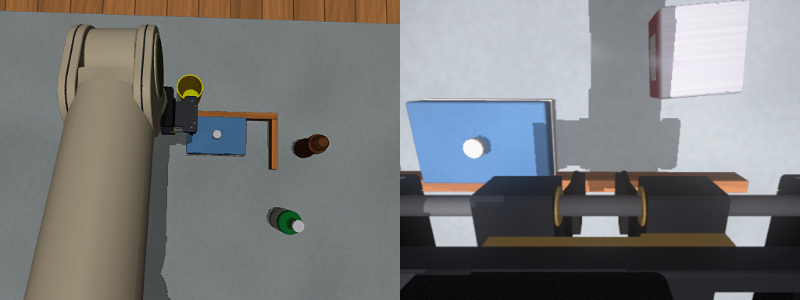

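The top view shows the dish square to the rail, knob at (217,134), with the rail just above it. The wrist view shows the rail beyond the dish. Contact came 8 mm before I expected, so I'll check whether my rail edge was the top edge or the foot.

Run:
```python
from h import *
im=cv2.imread('pics/top0.png')
print(im[136:160,300,::-1].tolist()); print(im[190,338:362,::-1].tolist())
m=masks(dict(img=im[...,::-1].copy()))['wood']; print(np.where(m[:,300])[0],np.where(m[190])[0])
im=cv2.imread('pics/t3.png'); cv2.imwrite('pics/c3.png',cv2.resize(im[125:225,215:375],(800,500),interpolation=cv2.INTER_NEAREST))
```

```text
[[115, 119, 118], [113, 120, 118], [115, 119, 119], [113, 119, 120], [116, 120, 122], [111, 120, 120], [114, 119, 124], [122, 81, 50], [128, 76, 32], [121, 70, 26], [124, 74, 35], [118, 70, 32], [124, 74, 33], [141, 85, 38], [142, 84, 41], [22, 16, 8], [26, 8, 0], [36, 25, 20], [103, 104, 103], [116, 123, 123], [112, 118, 119], [112, 116, 117], [110, 113, 114], [112, 114, 114]]
[[104, 109, 109], [105, 110, 110], [108, 114, 114], [109, 111, 112], [117, 122, 123], [72, 80, 81], [33, 23, 16], [30, 12, 1], [28, 22, 11], [49, 27, 7], [149, 90, 44], [146, 90, 41], [143, 87, 40], [141, 85, 39], [142, 87, 45], [140, 85, 38], [143, 83, 31], [104, 81, 61], [104, 112, 115], [106, 112, 114], [108, 113, 114], [107, 111, 112], [108, 113, 110], [103, 109, 110]]
[  0   1   2   3   4   6   7   8   9  10  11  12  13  14  16  17  18  19
  20  21 143 144 145 146 147 148 149 150] [348 349 350 351 352 353 354 398 399]
```

View pics/c3.png

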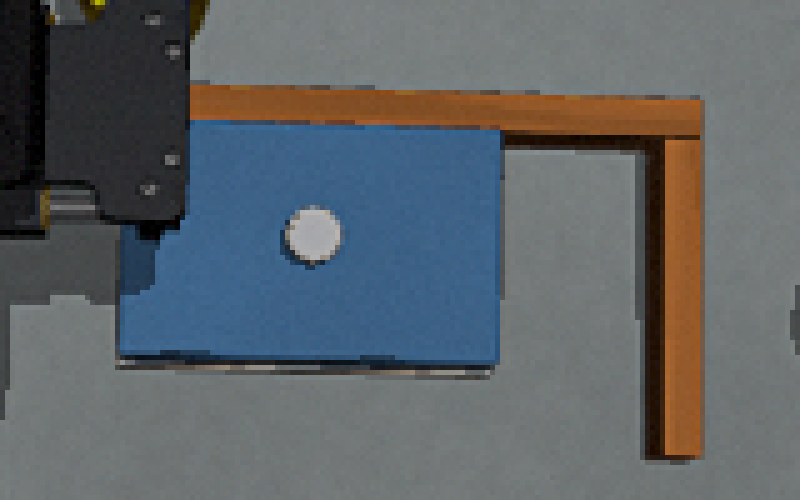

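The enlarged view shows the dish (blue, 120–505) flat against the bright top edge of the back rail. The dark strip next to it is the rail's inner face, so the edge I measured is the top edge at z = 0.035. That puts the corner at about (0.635, -0.242), and the dish must go 73 mm towards -y.

```bash
sed -i 's/at(c,a,b,0)\[:2\] for a,b in P/at(c,a,b,.035)[:2] for a,b in P/' h.py
```

Run:
```python
from h import *
c=r.camera('top'); i=cv2.cvtColor(cv2.imread('pics/top0.png'),cv2.COLOR_BGR2RGB); c0=dict(c,img=i); w=masks(c0)['wood']; w[:100]=0; w[:,370:]=0
print(railpose(c0,big(w)))
```

```text
(array([ 0.6349, -0.2412], dtype=float32), np.float32(-0.0033357898), np.float32(-0.0017939875))
```

Emit:
shift_gripper([
  {"d":[0.01, 0, 0.05], "finger_gap":0},
  {"d":[0.01, 0, 0.1], "finger_gap":0},
  {"d":[0.01, 0, 0.13], "finger_gap":0},
  {"d":[0.01, 0, 0.13], "finger_gap":0},
])

```text
time: 7.25
ee_pos: [0.5738, 0.059, 0.0191]
eef_rot: [0.0, 1.0, -0.001, -0.003]
ft_force: [-0.4, 0.8, 0.8]
width: 0.0007
grip_force: 0.0
```

Emit:
shift_gripper([
  {"d":[0, -0.02, 0], "finger_gap":0},
  {"d":[0, -0.035, 0], "finger_gap":0},
  {"d":[0, -0.045, 0], "finger_gap":0},
  {"d":[0, -0.055, 0], "finger_gap":0},
  {"d":[0, -0.065, 0], "finger_gap":0},
  {"d":[0, -0.075, 0], "finger_gap":0},
  {"d":[0, -0.085, 0], "finger_gap":0},
  {"d":[0, -0.095, 0], "finger_gap":0},
  {"d":[0, -0.1, 0], "finger_gap":0},
  {"d":[0, -0.105, 0], "finger_gap":0},
])

```text
time: 8.25
ee_pos: [0.5779, -0.0426, 0.0237]
eef_rot: [-0.001, 1.0, 0.002, 0.0]
ft_force: [-4.5, 10.8, 10.2]
width: 0.0006
grip_force: 6.3
```

Emit:
shift_gripper([
  {"d":[0, -0.004, 0], "finger_gap":0},
  {"d":[0, -0.008, 0], "finger_gap":0},
  {"d":[0, -0.012, 0], "finger_gap":0},
  {"d":[0, -0.015, 0], "finger_gap":0},
  {"d":[0, -0.015, 0], "finger_gap":0},
])

```text
time: 8.75
ee_pos: [0.5778, -0.0578, 0.0236]
eef_rot: [-0.001, 1.0, 0.002, 0.0]
ft_force: [-2.6, 8.3, 7.8]
width: 0.0007
grip_force: 4.9
```

Run:
```python
from h import *
c=r.camera('top'); m=masks(c); s=r.camera('scene'); save(s,'s4'); save(c,'t4')
p,sz,t=rect(c,big(m['blue']),.05); print(p,sz,t,tolocal(np.array([.6349,-.2412]),-.003,p))
cv2.imwrite('pics/b4.png',cv2.cvtColor(np.hstack([cv2.resize(c['img'][125:225,215:375],(400,250)),cv2.resize(s['img'][130:270,60:284],(400,250))]),cv2.COLOR_RGB2BGR))
```

```text
[ 0.5821 -0.1801] (0.09991881251335144, 0.10112705081701279) -0.0036374785748849447 [-0.053   0.0609]
```

View pics/b4.png

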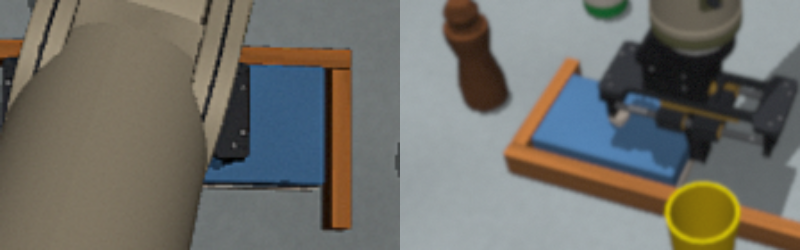

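The dish is nearly against the end stop in both views (right edge at about (325,120) in the left crop). The knob at (620,115) in the scene crop is clear below the gripper body. I'll push the last few millimetres.

Emit:
shift_gripper([
  {"d":[0, -0.002, 0], "finger_gap":0},
  {"d":[0, -0.004, 0], "finger_gap":0},
  {"d":[0, -0.006, 0], "finger_gap":0},
  {"d":[0, -0.006, 0], "finger_gap":0},
])

```text
time: 9.25
ee_pos: [0.5779, -0.0638, 0.0236]
eef_rot: [-0.001, 1.0, 0.002, 0.0]
ft_force: [-2.8, 8.8, 7.8]
width: 0.0002
grip_force: 4.9
```

Run:
```python
from h import *
c=r.camera('top'); m=big(masks(c)['blue']); v,u=np.where(m); print(r.read_state()['ft_force'],u.max(),at(c,u.max()+.5,170,.05))
```

```text
[-2.8349  8.3813  8.0607] 346 [ 0.5922 -0.2353  0.05  ]
```

Emit:
shift_gripper([
  {"d":[0, -0.002, 0], "finger_gap":0},
  {"d":[0, -0.004, 0], "finger_gap":0},
  {"d":[0, -0.005, 0], "finger_gap":0},
  {"d":[0, -0.005, 0], "finger_gap":0},
])

```text
time: 9.7
ee_pos: [0.5778, -0.0659, 0.0236]
eef_rot: [-0.002, 1.0, 0.003, -0.0]
ft_force: [-5.0, 16.2, 11.5]
width: 0.0007
grip_force: 9.5
```

Run:
```python
from h import *
c=r.camera('top'); m=big(masks(c)['blue']); v,u=np.where(m); print(r.read_state()['ft_force'],u.max(),at(c,u.max()+.5,170,.05))
```

```text
[-5.2994 16.126  12.5001] 347 [ 0.5923 -0.2375  0.05  ]
```

Emit:
shift_gripper([
  {"d":[0, 0.03, 0], "finger_gap":0},
  {"d":[0, 0.04, 0], "finger_gap":0},
  {"d":[0, 0.04, -0.05], "finger_gap":0.02},
  {"d":[0, 0.04, -0.1], "finger_gap":0.05},
  {"d":[0.05, 0.06, -0.15], "finger_gap":0.05},
  {"d":[0.1, 0.1, -0.15], "finger_gap":0.05},
  {"d":[0.17, 0.14, -0.15], "finger_gap":0.05},
  {"d":[0.17, 0.19, -0.15], "finger_gap":0.05},
  {"d":[0.17, 0.238, -0.15], "finger_gap":0.05},
  {"d":[0.17, 0.238, -0.15], "finger_gap":0.05},
  {"d":[0.17, 0.238, -0.15], "finger_gap":0.05},
  {"d":[0.17, 0.238, -0.15], "finger_gap":0.05},
])

```text
time: 10.95
ee_pos: [0.4072, 0.1666, 0.1727]
eef_rot: [-0.001, 1.0, -0.0, 0.0]
ft_force: [1.1, 0.2, -0.1]
width: 0.0499
grip_force: 0.0
```

Run:
```python
from h import *
c=r.camera('top'); save(c,'t5'); O=np.array([.6349,-.2412])
p,sz,t=rect(c,big(masks(c)['blue']),.05); print(p,sz,t,tolocal(O,-.003,p))
im=c['img']; print([im[180,x].tolist() for x in range(342,354)])
w=r.camera('wrist'); save(w,'w5')
cv2.imwrite('pics/b5.png',cv2.cvtColor(np.hstack([cv2.resize(c['img'][125:275,100:370],(450,250)),cv2.resize(w['img'],(333,250))]),cv2.COLOR_RGB2BGR))
```

```text
[ 0.5821 -0.1566] (0.15957413613796234, 0.10126523673534393) -0.001654488827211864 [-0.053   0.0844]
[[64, 99, 138], [64, 101, 137], [63, 100, 137], [63, 102, 139], [62, 102, 139], [53, 101, 147], [84, 70, 71], [163, 94, 40], [161, 95, 40], [155, 94, 43], [150, 92, 43], [153, 92, 43]]
```

View pics/b5.png

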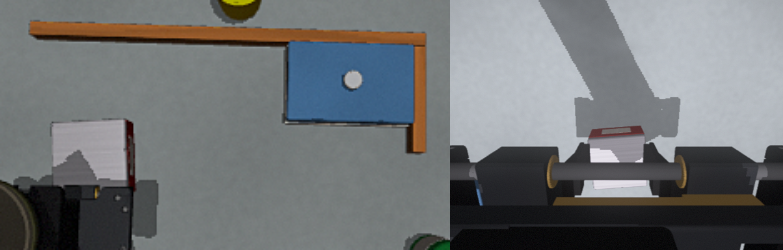

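The dish (288–413 in the crop) fills the corner, touching both the back rail and the end stop, and the 16 N contact backs that up. The tin sits at (92,152) in the crop, with the gripper behind it. Next I'll lower and push the tin towards +x.

Emit:
shift_gripper([
  {"d":[0.012, 0, 0.04], "finger_gap":0.05},
  {"d":[0.012, 0, 0.09], "finger_gap":0.05},
  {"d":[0.012, 0, 0.13], "finger_gap":0.05},
  {"d":[0.012, 0, 0.15], "finger_gap":0.05},
  {"d":[0.012, 0, 0.15], "finger_gap":0.05},
])

```text
time: 11.55
ee_pos: [0.394, 0.164, 0.0203]
eef_rot: [0.001, 1.0, -0.002, -0.002]
ft_force: [0.3, -0.5, 0.1]
width: 0.05
grip_force: 0.0
```

Emit:
shift_gripper([
  {"d":[-0.015, 0, 0], "finger_gap":0.05},
  {"d":[-0.025, 0, 0], "finger_gap":0.05},
  {"d":[-0.035, 0, 0], "finger_gap":0.05},
  {"d":[-0.045, 0, 0], "finger_gap":0.05},
  {"d":[-0.055, 0, 0], "finger_gap":0.05},
  {"d":[-0.065, 0, 0], "finger_gap":0.05},
  {"d":[-0.075, 0, 0], "finger_gap":0.05},
  {"d":[-0.085, 0, 0], "finger_gap":0.05},
  {"d":[-0.095, 0, 0], "finger_gap":0.05},
  {"d":[-0.105, 0, 0], "finger_gap":0.05},
  {"d":[-0.115, 0, 0], "finger_gap":0.05},
  {"d":[-0.115, 0, 0], "finger_gap":0.05},
])

```text
time: 12.75
ee_pos: [0.5121, 0.1664, 0.0227]
eef_rot: [0.0, 1.0, -0.0, 0.001]
ft_force: [0.6, 0.2, -0.6]
width: 0.05
grip_force: 0.0
```

Emit:
shift_gripper([
  {"d":[-0.006, 0, 0], "finger_gap":0.05},
  {"d":[-0.012, 0, 0], "finger_gap":0.05},
  {"d":[-0.018, 0, 0], "finger_gap":0.05},
  {"d":[-0.022, 0, 0], "finger_gap":0.05},
  {"d":[-0.022, 0, 0], "finger_gap":0.05},
])

```text
time: 13.25
ee_pos: [0.5329, 0.1666, 0.0225]
eef_rot: [-0.0, 1.0, 0.0, 0.0]
ft_force: [-0.1, -0.2, -0.4]
width: 0.0501
grip_force: 0.0
```

Emit:
shift_gripper([
  {"d":[-0.002, 0, 0], "finger_gap":0.05},
  {"d":[-0.004, 0, 0], "finger_gap":0.05},
  {"d":[-0.004, 0, 0], "finger_gap":0.05},
])

```text
time: 13.55
ee_pos: [0.533, 0.1667, 0.022]
eef_rot: [-0.0, 1.0, -0.0, -0.003]
ft_force: [-16.6, -0.2, 11.2]
width: 0.0502
grip_force: 8.3
```

Emit:
shift_gripper([
  {"d":[0.02, 0, 0], "finger_gap":0.05},
  {"d":[0.035, 0, 0], "finger_gap":0.05},
  {"d":[0.035, 0, -0.05], "finger_gap":0.02},
  {"d":[0.035, 0.03, -0.1], "finger_gap":0},
  {"d":[0.03, 0.07, -0.12], "finger_gap":0},
  {"d":[-0.01, 0.095, -0.12], "finger_gap":0},
  {"d":[-0.05, 0.095, -0.12], "finger_gap":0},
  {"d":[-0.05, 0.095, -0.12], "finger_gap":0},
  {"d":[-0.05, 0.095, -0.12], "finger_gap":0},
])

```text
time: 14.45
ee_pos: [0.5867, 0.261, 0.142]
eef_rot: [0.0, 1.0, -0.0, -0.0]
ft_force: [-0.7, -1.0, -0.2]
width: 0.0037
grip_force: 0.0
```

Run:
```python
from h import *
c=r.camera('top'); save(c,'t6'); O=np.array([.6349,-.2412])
q=r.regions_of('top','tea_tin')[0]; hs=cv2.cvtColor(c['img'],cv2.COLOR_RGB2HSV); m=big(q['pixels']&(hs[...,1]<70)); p,sz,t=rect(c,m,.058); print(q['p'],p,sz,t,tolocal(O,-.003,p))
p,sz,t=rect(c,big(masks(c)['blue']),.05); print(tolocal(O,-.003,p),t)
w=r.camera('wrist')
cv2.imwrite('pics/b6.png',cv2.cvtColor(np.hstack([cv2.resize(c['img'][125:275,100:370],(450,250)),cv2.resize(w['img'],(333,250))]),cv2.COLOR_RGB2BGR))
```

```text
0.61 [0.5893 0.1643] (0.09264140576124191, 0.0913001298904419) -0.0008556736582425728 [-0.0469  0.4054]
[-0.0531  0.0844] -0.001654488827211864
```

View pics/b6.png

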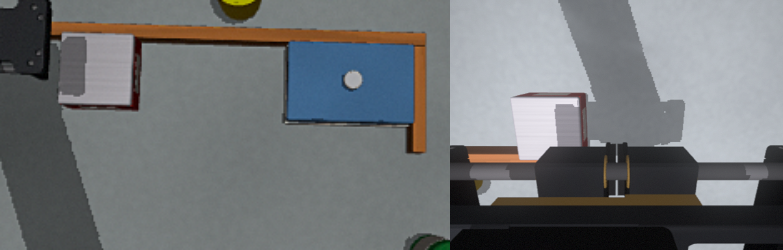

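The tin is square and flat against the back rail (crop (98,72)), and the dish is unchanged. I'll lower the closed fingers at the tin's +y side and push it along the rail.

Emit:
shift_gripper([
  {"d":[0.002, 0, 0.04], "finger_gap":0},
  {"d":[0.002, 0, 0.09], "finger_gap":0},
  {"d":[0.002, 0, 0.12], "finger_gap":0},
  {"d":[0.002, 0, 0.12], "finger_gap":0},
])

```text
time: 15.0
ee_pos: [0.5806, 0.2607, 0.0187]
eef_rot: [-0.0, 1.0, -0.001, -0.003]
ft_force: [-2.0, 0.5, 0.4]
width: 0.0005
grip_force: 0.0
```

Emit:
shift_gripper([
  {"d":[0, -0.025, 0], "finger_gap":0},
  {"d":[0, -0.04, 0], "finger_gap":0},
  {"d":[0, -0.05, 0], "finger_gap":0},
  {"d":[0, -0.06, 0], "finger_gap":0},
  {"d":[0, -0.07, 0], "finger_gap":0},
  {"d":[0, -0.08, 0], "finger_gap":0},
  {"d":[0, -0.09, 0], "finger_gap":0},
  {"d":[0, -0.1, 0], "finger_gap":0},
  {"d":[0, -0.11, 0], "finger_gap":0},
  {"d":[0, -0.12, 0], "finger_gap":0},
])

```text
time: 16.0
ee_pos: [0.585, 0.1445, 0.0246]
eef_rot: [-0.001, 1.0, 0.002, 0.001]
ft_force: [-3.0, 8.2, 9.1]
width: 0.0005
grip_force: 4.9
```

Run:
```python
from h import *
c=r.camera('top'); save(c,'t7'); q=r.regions_of('top','tea_tin'); hs=cv2.cvtColor(c['img'],cv2.COLOR_RGB2HSV)
if q: m=big(q[0]['pixels']&(hs[...,1]<70)); p,sz,t=rect(c,m,.058); print(q[0]['p'],p,sz,t,tolocal(np.array([.6349,-.2412]),-.003,p))
```

```text
0.95 [0.5882 0.083 ] (0.0939565971493721, 0.08940545469522476) -0.002560895704220023 [-0.0477  0.3241]
```

Emit:
shift_gripper([
  {"d":[0, -0.01, 0], "finger_gap":0},
  {"d":[0, -0.02, 0], "finger_gap":0},
  {"d":[0, -0.03, 0], "finger_gap":0},
  {"d":[0, -0.04, 0], "finger_gap":0},
  {"d":[0, -0.05, 0], "finger_gap":0},
  {"d":[0, -0.06, 0], "finger_gap":0},
  {"d":[0, -0.07, 0], "finger_gap":0},
  {"d":[0, -0.08, 0], "finger_gap":0},
  {"d":[0, -0.09, 0], "finger_gap":0},
  {"d":[0, -0.098, 0], "finger_gap":0},
  {"d":[0, -0.105, 0], "finger_gap":0},
])

```text
time: 17.2
ee_pos: [0.5849, 0.0385, 0.0237]
eef_rot: [-0.001, 1.0, 0.001, 0.001]
ft_force: [-2.5, 7.1, 8.3]
width: 0.0006
grip_force: 4.6
```

Emit:
shift_gripper([
  {"d":[0, -0.003, 0], "finger_gap":0},
  {"d":[0, -0.006, 0], "finger_gap":0},
  {"d":[0, -0.008, 0], "finger_gap":0},
  {"d":[0, -0.008, 0], "finger_gap":0},
])

```text
time: 17.6
ee_pos: [0.5849, 0.0302, 0.0236]
eef_rot: [-0.001, 1.0, 0.001, 0.001]
ft_force: [-1.1, 5.5, 4.5]
width: 0.0006
grip_force: 2.9
```

Emit:
shift_gripper([
  {"d":[0, -0.002, 0], "finger_gap":0},
  {"d":[0, -0.004, 0], "finger_gap":0},
  {"d":[0, -0.006, 0], "finger_gap":0},
  {"d":[0, -0.006, 0], "finger_gap":0},
])

```text
time: 18.0
ee_pos: [0.5848, 0.0288, 0.0236]
eef_rot: [-0.003, 1.0, 0.003, 0.0]
ft_force: [-2.2, 17.8, 7.4]
width: 0.0007
grip_force: 9.5
```

Emit:
shift_gripper([
  {"d":[0, 0.02, 0], "finger_gap":0},
  {"d":[0, 0.04, 0], "finger_gap":0},
  {"d":[0, 0.05, -0.05], "finger_gap":0},
  {"d":[0, 0.08, -0.1], "finger_gap":0},
  {"d":[0, 0.12, -0.15], "finger_gap":0},
  {"d":[0.03, 0.17, -0.15], "finger_gap":0},
  {"d":[0.06, 0.2, -0.15], "finger_gap":0},
  {"d":[0.06, 0.2, -0.15], "finger_gap":0},
  {"d":[0.06, 0.2, -0.15], "finger_gap":0},
])

```text
time: 18.9
ee_pos: [0.5227, 0.2252, 0.1729]
eef_rot: [-0.002, 1.0, 0.0, -0.0]
ft_force: [0.7, 0.1, -0.4]
width: 0.0003
grip_force: 0.0
```

Run:
```python
from h import *
c=r.camera('top'); save(c,'t8'); O=np.array([.6349,-.2412])
q=r.regions_of('top','tea_tin')[0]; hs=cv2.cvtColor(c['img'],cv2.COLOR_RGB2HSV); m=big(q['pixels']&(hs[...,1]<70)); p,sz,t=rect(c,m,.058); print(q['p'],p,sz,t,tolocal(O,-.003,p))
p,sz,t=rect(c,big(masks(c)['blue']),.05); print(tolocal(O,-.003,p),sz,t)
s=r.camera('scene')
cv2.imwrite('pics/b8.png',cv2.cvtColor(np.hstack([cv2.resize(c['img'][125:225,200:370],(425,250)),cv2.resize(s['img'][120:280,80:320],(375,250))]),cv2.COLOR_RGB2BGR))
```

```text
0.97 [ 0.5876 -0.0291] (0.09120453149080276, 0.09319229423999786) -0.00741730311003419 [-0.048   0.2119]
[-0.0531  0.0844] (0.15944109857082367, 0.10120301693677902) -0.001654488827211864
```

View pics/b8.png

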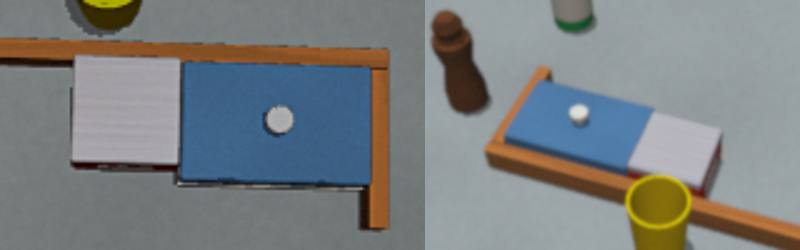

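The crop shows the tin (72–180) flush against the dish, both along the back rail, and the dish against the end stop. The scene view agrees, and all the numbers are within limits.

```bash
python3 -c "
from bench import r
print(r.close_job())"
```

```text
the job is handed in; nothing more can be done
None
```

The butter dish is home in the corner and the tea tin is snug beside it against the back rail, both measured within the limits; I handed the job in at about 19 s, and no verdict was shown.

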